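# Stand the sample jars in their colour-coded spill dishes

### The arm

A 7-joint arm with a two-finger parallel gripper is mounted at the origin on a cart in front of the work surface, level with it; the furniture and walls round the work are solid. World frame = base frame: x ahead of the robot, y to its left, z up, the work surface at z = 0. Lengths are in m, angles in rad, forces in N, time in s.
With the tool pointing down it reaches from about 0.425 to 0.925 m from the base axis. Payload 6.8 kg.
Tool frame: the origin (TCP) lies between the finger pads; the fingertips stand 22 mm ahead of it and the grasp point (between the pads) lies 3 mm ahead of it; z points along the fingers, y is the line along which they close (so a half turn about z gives the same grasp; the last joint's range is limited). The gripper opens to 85 mm and grips with 20 to 120 N. Pads are 22 mm wide; open, the fingers measure 114 mm over their backs; the gripper's body (76 mm by 85 mm) begins 54 mm behind the grasp point. The pads swing forward as they close: fully open they stand 13 mm farther back than shut.
Start: joints at [-1.389, 0.477, 0.022, 1.555, -0.011, 1.109, -0.083], TCP at [0.193, 0.647, 0.253] pointing down, gripper open.
Joint ranges: [-2.96, 2.96], [-0.34, 2.1], [-1.41, 1.46], [0.24, 2.44], [-1.37, 4.51], [0.17, 1.92], [-2.96, 2.96]. Speed limits (rad/s): [2.39, 2.39, 3.14, 3.14, 3.14, 3.14, 3.14].

### API

Orientations are given as a unit quaternion [w, x, y, z].
In Python, from station import bot gives the robot as it stands.
- The arm moves only by the tool servo_tool, never from a script. Its argument "motion" is a list that holds one entry, the list of rows, each a list of 5 numbers: the opening, from 0 (shut) to 1 (fully open), then the shift along the world's x, y, z each as a share of 0.04 m, from -1 to 1, then the turn about the world's z as a share of 0.12 rad, from -1 to 1. A call has 1 to 20 rows; each row shifts and turns the commanded pose from where the row before left it; what a row does not reach is not made up. A row lasts 1/10 s, in which the tool goes at most 50 mm and 8.59 degrees, less where a joint would pass 70% of its speed; a pose out of reach is approached as far as the arm can. A call with a number of a shift or a turn outside -1 to 1 is refused whole. A call with a gripper value outside its range is refused whole. The fingers move at their own pace and stop on an object; "newtons" is the grip in N (left out, the last holds). Time passes only in rows, so rows that do not move let the fingers close. It gives the time, the measured TCP pose, the force, the opening and the grip force at its end, in the units of the state.
- bot.get_obs(): the state, without advancing time (a new reading comes with each control period).
- bot.read_camera(name): name is "scene" or "side" or "wrist"; returns (picture, depth): 480x640x3 uint8, red, green, blue; 480x640 float32, m along the optical axis (not along the pixel's ray), 0 where there is no reading.
- bot.get_calibration(name): a dict with "fovy" (degrees; the focal length in pixels is half the picture's height over the tangent of half this angle, whatever the lens; pixels are square), "cx", "cy" (the principal point, pixels), "view" (4x4, takes a point from world to camera coordinates). Camera axes: x right, y down, z forward; pixel columns grow to the right and rows downward; lengths in m; the calibration is good to about 2 mm. A picture is of the moment at which its call begins: read the wrist's pose just before it. get_calibration takes no time and is no camera call; for the wrist camera it gives the pose at the moment of the call.
- bot.hand_in(): hands the job in; it is judged then, once.
The state is a dict: "t": time; "q": joint angles; "joint_vel": joint speeds; "joint_torque": joint torques, N m; "eef_pos": TCP position; "tool_rot": TCP orientation; "contact_force": force on the tool from outside, world axes, zero at the start; "torque": the same for the moment, N m; "gripper_width": opening from 0.0 (shut) to 1.0 (fully open); "grasp_force": force on a finger pad.
Only numpy, scipy, OpenCV 4.12 (cv2) and the standard library are available. Lean on these libraries where they do the work, as an engineer would, in place of code of your own. Each camera call takes 0.05 s, during which the arm holds its last target. There are 200 camera calls.

### The job

Before the samples are opened, stand each of the four lidded jars in the middle of the worktop (not those stored at its far right end) in the spill dish that has the colour of its lid, flat on the dish's floor inside the rim. Keep the jars upright all the way, and leave the red rubber pipette bulb and the timer where they are.

Things in the scene. Friction and masses are not known exactly. Their poses are not given: they have to be found in the camera images.
- jar_white: screw-lid sample jar with a WHITE lid, upright, round, 65 mm across, 72 mm tall; grasp it across the lid (top 12 mm or a little lower) from above. Origin: centre of its underside, z up along its axis; yaw has no meaning.
- jar_red: screw-lid sample jar with a RED lid, upright, round, 50 mm across, 55 mm tall; grasp it across the lid (top 12 mm or a little lower) from above. Origin: centre of its underside, z up along its axis; yaw has no meaning.
- jar_black: screw-lid sample jar with a BLACK lid, upright, round, 55 mm across, 90 mm tall; grasp it across the lid (top 12 mm or a little lower) from above. Origin: centre of its underside, z up along its axis; yaw has no meaning.
- jar_blue: small round jar with a BLUE lid, upright, round, 58 mm across, 80 mm tall; grasp it across the lid (top 12 mm or a little lower) from above. Origin: centre of its underside, z up along its axis; yaw has no meaning.
- dish_white: shallow round WHITE spill dish with a grey pad in it, for the white-lidded jar; fixed to the bench. Outer diameter 94 mm, inner diameter 86 mm, rim 14 mm high, inner floor 4 mm above the bench, a small thumb tab on its rim. Origin: centre of its underside (on the bench), z up; yaw has no meaning.
- dish_red: shallow round RED spill dish with a grey pad in it, for the red-lidded jar; fixed to the bench. Outer diameter 78 mm, inner diameter 70 mm, rim 14 mm high, inner floor 4 mm above the bench, a small thumb tab on its rim. Origin: centre of its underside (on the bench), z up; yaw has no meaning.
- dish_black: shallow round BLACK spill dish with a grey pad in it, for the black-lidded jar; fixed to the bench. Outer diameter 83 mm, inner diameter 75 mm, rim 14 mm high, inner floor 4 mm above the bench, a small thumb tab on its rim. Origin: centre of its underside (on the bench), z up; yaw has no meaning.
- dish_blue: shallow round BLUE spill dish with a grey pad in it, for the blue-lidded jar; fixed to the bench. Outer diameter 86 mm, inner diameter 78 mm, rim 14 mm high, inner floor 4 mm above the bench, a small thumb tab on its rim. Origin: centre of its underside (on the bench), z up; yaw has no meaning.
- bulb: bystander: dark red rubber pipette bulb, a ball of 56 mm with a narrow neck, 84 mm tall, standing upright. Origin: centre of its underside. Not to be moved.
- timer: bystander: white square bench timer lying flat, 62x62x20 mm, buttons on top. Origin: centre of its underside. Not to be moved.
Things that resemble listed ones, but are neither listed nor needed, are in the scene too. Leave any purple look-alike of the jar_white alone. Several things look just like the jar_red: the one meant starts farthest from the robot's base.

How it is judged:
By the outcome, as a careful person would: the job done as asked, in the order asked, and still so for the second after the job is handed in, with the robot touching nothing.
It also fails if it takes over 99 s, if anything falls off the work surface, if the arm or the gripper's body presses on something with over 40 N, if the wrist force passes 120 N, or if a joint passes its speed limit or range.

## Working session

There is one attempt and no reset: what is moved stays moved. The work goes in short steps, Python scripts to look and compute and a tool call to move; the robot and the scene stay as the last step left them, time stands still between calls to the robot, and variables do not carry over. Pictures are saved under pics/ and viewed, at most 14 in all, crops included, and the job is handed in when it is done.

Besides the shell and the picture viewer there is one more tool, called after ">>>" by a JSON object that holds its "fn" and its "kwargs". servo_tool: Moves the arm, as the interface text tells. Shift numbers are shares of 0.04 m and turn numbers shares of 0.12 rad, none past 1 either way. Its arguments: {"type":"object","properties":{"motion":{"type":"array"},"newtons":{"type":"number"}},"required":["motion"]}

```bash
ls; mkdir -p pics; cat > h.py <<'E'
import numpy as np, cv2
from station import bot
def cam(n):
    c=bot.get_calibration(n); p,d=bot.read_camera(n); return p,d,c
def cast(c,u,v,z):
    f=240/np.tan(np.radians(c["fovy"])/2); V=np.array(c["view"]); R,t=V[:3,:3],V[:3,3]
    o=-R.T@t; r=R.T@np.array([(u-c["cx"])/f,(v-c["cy"])/f,1]); return o+r*(z-o[2])/r[2]
def cloud(d,c):
    f=240/np.tan(np.radians(c["fovy"])/2); V=np.array(c["view"]); R,t=V[:3,:3],V[:3,3]
    v,u=np.mgrid[:480,:640]; P=np.stack([(u-c["cx"])/f*d,(v-c["cy"])/f*d,d],-1)
    return (P-t)@R
def save(n,p): cv2.imwrite(f"pics/{n}.png",cv2.cvtColor(p,cv2.COLOR_RGB2BGR))
E
python3 - <<'E'
from h import *
for n in("scene","side","wrist"):
    p,d,c=cam(n); save(n+"0",p); np.savez(n+"0.npz",p=p,d=d,**c); V=np.array(c["view"]); print(n,c["fovy"],c["cx"],c["cy"],-V[:3,:3].T@V[:3,3],(d>0).mean())
o=bot.get_obs(); print(o)
E
```

```text
pics
scene 55.45628883608391 321.5943167725359 235.610552167959 [-0.04956325 -0.32208915  0.67921943] 0.9958919270833333
side 49.73251474665135 324.56537536075086 240.8762475347689 [0.48578941 0.78040443 0.50713507] 0.9959635416666667
wrist 68.21258115542629 320.3117106542453 238.08467014940146 [0.12763689 0.665856   0.37192656] 0.9960872395833333
{'t': 0.15, 'q': array([-1.38906369,  0.47763335,  0.02235938,  1.55616603, -0.01147017,
        1.10930904, -0.08310413]), 'joint_vel': array([ 0.00071953, -0.00098064, -0.00083929, -0.00352155, -0.00074127,
        0.00117355,  0.00025462]), 'joint_torque': array([ 2.56194355e-03, -5.96920609e+01,  1.61010146e+00, -2.81493455e+01,
        1.26937506e-02,  6.47525638e-03,  2.97604868e-05]), 'eef_pos': array([0.19281145, 0.64645674, 0.25255842]), 'tool_rot': array([-3.57063999e-05,  1.44401546e-01,  9.89518930e-01, -6.92798252e-04]), 'contact_force': array([-0.7956769 ,  0.46107357,  0.31148576]), 'torque': array([ 0.08047343,  0.03165019, -0.00653479]), 'grasp_force': 0.0, 'gripper_width': 1.0030536404403811}
```

View pics/scene0.png

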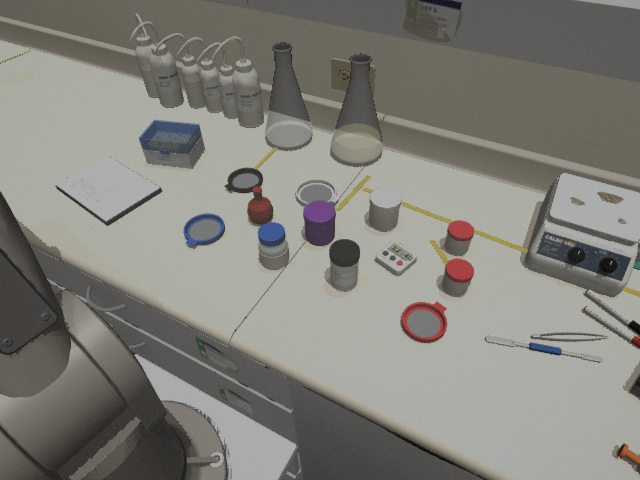

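View pics/side0.png

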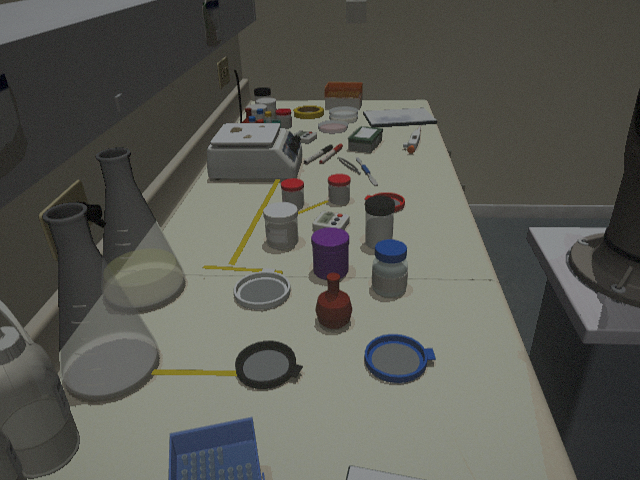

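The scene shows these, by pixel (u,v):
- Lids: blue (272,233), black (344,252), white (385,200), purple look-alike (320,212), red jars (460,231) and (458,270).
- Dishes: white (317,193), black (245,181), blue (204,230), red (424,322).
- Bystanders: bulb (260,207), timer (396,257).

In the side view the two red jars are at (292,187) and (339,182).

```bash
cat > m.py <<'E'
from h import *
from scipy.optimize import least_squares
S={"white":[(385,197),(281,211)],"redA":[(460,230),(292,185)],"redB":[(459,269),(339,180)],"black":[(344,250),(380,203)],"blue":[(271,231),(391,247)],"purple":[(320,211),(331,238)],"bulb":[(257,190),(333,277)]}
D={"dwhite":[(317,193),(262,290)],"dblack":[(245,181),(266,363)],"dblue":[(204,230),(397,357)],"dred":[(424,322),(386,202)],"timer":[(396,257),(331,222)]}
F=[dict(np.load(n+"0.npz")) for n in("scene","side")]
C=[cloud(f["d"],f) for f in F]
def near(k,xy,r,z0,z1):
    P=C[k]; return (np.hypot(P[...,0]-xy[0],P[...,1]-xy[1])<r)&(P[...,2]>z0)&(P[...,2]<z1)
def fit(q): 
    return least_squares(lambda p:np.hypot(q[:,0]-p[0],q[:,1]-p[1])-p[2],[*q.mean(0),.03],loss="soft_l1",f_scale=.001).x
def ray(f,u,v):
    a=cast(f,u,v,0);b=cast(f,u,v,.1);return a,(b-a)/np.linalg.norm(b-a)
def tri(uv):
    (a,d),(b,e)=[ray(F[k],*uv[k]) for k in(0,1)]
    s=np.linalg.lstsq(np.stack([d,-e],1),b-a,rcond=None)[0]; p,q=a+s[0]*d,b+s[1]*e; return (p+q)/2,np.linalg.norm(p-q)
if __name__=="__main__":
  for nm,uv in S.items():
    uvc=[];out=[]
    for k in(0,1):
        u,v=uv[k];P=C[k][v,u];zt=np.median(C[k][v-1:v+2,u-1:u+2,2])
        m=near(k,P,.045,zt-.003,zt+.004).astype(np.uint8); n,l=cv2.connectedComponents(m); m=l==l[v,u]
        pts=np.argwhere(m)[:,::-1].astype(np.float32); (cx,cy),ax,_=cv2.fitEllipse(cv2.convexHull(pts)); uvc.append((cx,cy))
        (x,y),r=cv2.minEnclosingCircle(C[k][m][:,:2].astype(np.float32)); out+=[x,y,r,zt,m.sum()]
    t,g=tri(uvc); print(nm,np.round(out,4),"tri",t.round(4),"gap",round(g,4),"R",np.hypot(*t[:2]).round(3))
  for nm,uv in D.items():
    out=[];uvc=[]
    for k in(0,1):
        u,v=uv[k];P=C[k][v,u]
        m=near(k,P,.062,.010,.018 if nm!="timer" else .024); q=C[k][m]; f=fit(q[:,:2])
        out+=[*f,np.percentile(q[:,2],95),P[2],len(q)]
        q=(C[k][...,2]<.0085)&near(k,f,f[2]-.004,-.01,.0085)
        pts=np.argwhere(q)[:,::-1].astype(np.float32); uvc.append(cv2.fitEllipse(cv2.convexHull(pts))[0])
    t,g=tri(uvc); print(nm,np.round(out,4),"padtri",t.round(4),round(g,4),"R",np.hypot(*out[:2]).round(3))
E
python3 m.py
python3 - <<'E'
import cv2
p=cv2.imread("pics/scene0.png")[210:350,390:510]; cv2.imwrite("pics/crop1.png",cv2.resize(p,None,fx=4,fy=4,interpolation=cv2.INTER_CUBIC))
E
```

```text
white [ 6.355e-01 -8.460e-02  3.330e-02  7.150e-02  5.090e+02  6.386e-01
 -8.390e-02  3.340e-02  7.440e-02  4.310e+02] tri [ 0.637  -0.0858  0.0701] gap 0.0028 R 0.643
redA [ 6.343e-01 -2.479e-01  2.690e-02  5.350e-02  3.840e+02  6.378e-01
 -2.453e-01  2.770e-02  5.720e-02  1.900e+02] tri [ 0.6346 -0.2471  0.0534] gap 0.0033 R 0.681
redB [ 5.330e-01 -2.723e-01  2.630e-02  5.370e-02  4.790e+02  5.338e-01
 -2.727e-01  2.690e-02  5.700e-02  1.860e+02] tri [ 0.5338 -0.2739  0.0535] gap 0.0033 R 0.6
black [ 4.496e-01 -8.380e-02  2.760e-02  8.880e-02  5.460e+02  4.511e-01
 -8.260e-02  2.830e-02  9.230e-02  3.220e+02] tri [ 0.4504 -0.0848  0.0883] gap 0.0027 R 0.458
blue [4.352e-01 6.370e-02 2.650e-02 7.950e-02 4.160e+02 4.382e-01 6.390e-02
 2.690e-02 8.140e-02 4.580e+02] tri [0.4367 0.0627 0.0785] gap 0.002 R 0.441
purple [5.361e-01 1.520e-02 3.330e-02 7.050e-02 5.640e+02 5.382e-01 1.660e-02
 3.320e-02 7.400e-02 5.880e+02] tri [0.5369 0.0143 0.0699] gap 0.0025 R 0.537
bulb [5.248e-01 1.546e-01 1.070e-02 8.340e-02 5.300e+01 5.250e-01 1.547e-01
 1.050e-02 8.580e-02 9.500e+01] tri [0.5245 0.1
[... 312 characters left out ...]
02 6.600e-03 7.750e+02] padtri [0.612  0.2579 0.0053] 0.0041 R 0.664
dblue [4.340e-01 2.386e-01 4.120e-02 1.500e-02 4.000e-03 2.710e+02 4.355e-01
 2.405e-01 4.110e-02 1.670e-02 6.800e-03 7.940e+02] padtri [0.4336 0.2364 0.0041] 0.0031 R 0.495Traceback (most recent call last):
  File "m.py", line 32, in <module>
    pts=np.argwhere(q)[:,::-1].astype(np.float32); uvc.append(cv2.fitEllipse(cv2.convexHull(pts))[0])
                                                              ~~~~~~~~~~~~~~^^^^^^^^^^^^^^^^^^^^^
cv2.error: OpenCV(4.12.0) /io/opencv/modules/imgproc/src/shapedescr.cpp:356: error: (-215:Assertion failed) n >= 0 && (depth == CV_32F || depth == CV_32S) in function 'fitEllipseNoDirect'
```

View pics/crop1.png

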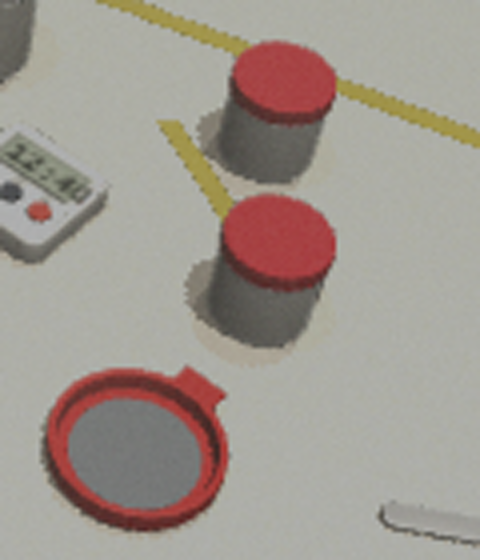

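The candidates for jar_red are redA at (460,231) and redB at (458,270). RedA is 0.681 m from the base and redB 0.600 m, so redA is the one meant; the jars stored at the far right are excluded. The crop confirms two identical red-lidded jars, with the upper one farther away and clear of the dish.

```bash
python3 - <<'E'
from m import *
for k in (0,1):
    for nm,z1,r in(("dred",.018,.062),("timer",.026,.05)):
        u,v=D[nm][k];P=C[k][v,u]
        q=C[k][near(k,P,r,.010,z1)]; print(nm,k,P.round(4),fit(q[:,:2]).round(4),q.mean(0).round(4),np.ptp(q[:,:2],axis=0).round(3),len(q))
p=cv2.cvtColor(F[0]["p"],cv2.COLOR_RGB2HSV); u0=(380,290); m=np.zeros((480,640),bool)
m=((p[...,0]<8)|(p[...,0]>172))&(p[...,1]>110); m[:290]=0;m[350:]=0;m[:,:380]=0;m[:,465:]=0
q=np.argwhere(m)[:,::-1]; q=q[np.abs(C[0][m][:,2]-.014)<.003]; w=np.array([cast(F[0],*x,.014)[:2] for x in q]); print("ray rim",fit(w),len(w))
for n,u,v in(("flask1",288,120),("flask1neck",283,48),("flask2",357,140),("flask2neck",360,60),("rack",172,135)): print(n,C[0][v,u].round(3))
E
```

```text
dred 0 [ 0.4317 -0.2508  0.0021] [ 0.4289 -0.2504  0.0372] [ 0.4339 -0.2539  0.0121] [0.087 0.078] 366
timer 0 [ 0.5383 -0.1538  0.0176] [ 0.5427 -0.1522  0.0254] [ 0.5422 -0.1525  0.0159] [0.074 0.072] 783
dred 1 [ 0.4401 -0.0777  0.0923] [ 0.4516 -0.0842  0.0258] [ 0.4663 -0.0661  0.0139] [0.051 0.024] 37
timer 1 [ 0.5447 -0.1297  0.0222] [ 0.5469 -0.1461  0.0248] [ 0.5464 -0.1447  0.0188] [0.07  0.064] 467
ray rim [ 0.42792076 -0.25037123  0.03707935] 275
flask1 [0.785 0.239 0.081]
flask1neck [0.841 0.274 0.232]
flask2 [0.802 0.057 0.067]
flask2neck [0.867 0.087 0.23 ]
rack [0.604 0.455 0.078]
```

>>> {"fn": "servo_tool", "kwargs": {"motion": [[[1,0.4,-0.95,0,0.16],[1,0.4,-0.95,0,0.16],[1,0.4,-0.95,0,0.16],[1,0.4,-0.95,0,0.16],[1,0.4,-0.95,0,0.16],[1,0.4,-0.95,0,0.16],[1,0.4,-0.95,0,0.16],[1,0.4,-0.95,0,0.16],[1,0.4,-0.95,0,0.16],[1,0.4,-0.95,0,0.16],[1,0.4,-0.95,0,0.16],[1,0.4,-0.95,0,0.16],[1,0.4,-0.95,0,0.16],[1,0.4,-0.95,0,0.16],[1,0.4,-0.95,0,0.16],[1,0.1,-0.32,0,0],[1,0,0,0,0],[1,0,0,0,0],[1,0,0,0,0]]], "newtons": 40}}

```text
t: 2.05
eef_pos: [0.4364, 0.0655, 0.2532]
tool_rot: [-0.0, -0.0, 1.0, 0.0]
contact_force: [-0.0, 0.3, 0.7]
gripper_width: 0.998
grasp_force: 0.0
```

```bash
python3 - <<'E'
from h import *
p,d,c=cam("wrist"); save("w1",p); np.savez("w1.npz",p=p,d=d,**c)
P=cloud(d,c)
hsv=cv2.cvtColor(p,cv2.COLOR_RGB2HSV)
m=(np.abs(hsv[...,0].astype(int)-112)<12)&(hsv[...,1]>120)&(P[...,2]>.06)&(np.hypot(P[...,0]-.437,P[...,1]-.063)<.06)
zt=np.percentile(P[m][:,2],90) ; t=m&(abs(P[...,2]-zt)<.005); q=P[t][:,:2].astype(np.float32); print("blue",zt,cv2.minEnclosingCircle(q),t.sum())
m=t.astype(np.uint8); n,l,s,ce=cv2.connectedComponentsWithStats(m); i=1+s[1:,4].argmax(); print(ce[i],cast(c,*ce[i],.080))
E
```

```text
blue 0.3037224000744549 ((0.43556323647499084, 0.0579223558306694), 0.055220477283000946) 80
[513.  379.5] [0.59130351 0.25145572 0.08      ]
```

View pics/w1.png

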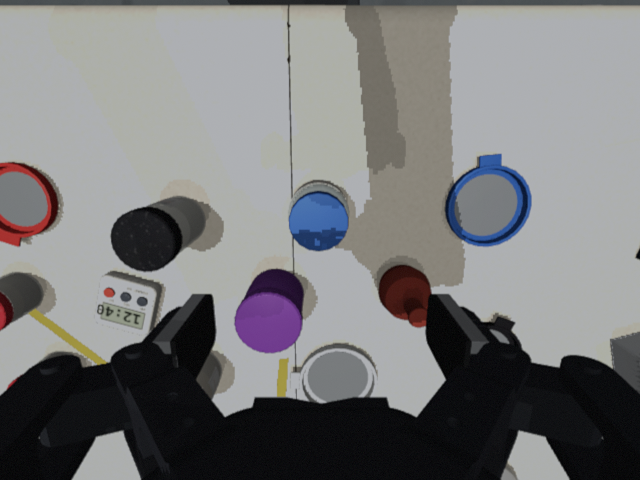

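The wrist view shows the blue lid at (319,220), black lid at (147,237), blue dish at (488,205), white dish at (338,377) and red dish at (22,199). It also shows the bulb at (405,295) and the timer at (127,305).

```bash
cat > w.py <<'E'
from m import fit
from h import *
def lid(P,c,xy,h):
    m=((np.hypot(P[...,0]-xy[0],P[...,1]-xy[1])<.045)&(abs(P[...,2]-h)<.005)).astype(np.uint8)
    n,l,s,ce=cv2.connectedComponentsWithStats(m); i=1+s[1:,4].argmax(); m=l==i
    pts=np.argwhere(m)[:,::-1].astype(np.float32); e=cv2.fitEllipse(cv2.convexHull(pts)); z=np.median(P[m][:,2])
    return np.round([*cast(c,*e[0],h)[:2],z,cv2.minEnclosingCircle(P[m][:,:2].astype(np.float32))[1]],4)
def dish(P,c,xy):
    m=(np.hypot(P[...,0]-xy[0],P[...,1]-xy[1])<.06)&(P[...,2]>.010)&(P[...,2]<.018)
    return np.round([*fit(P[m][:,:2]),np.median(P[m][:,2]),m.sum()],4)
E
python3 - <<'E'
from w import *
c=dict(np.load("w1.npz")); P=cloud(c["d"],c)
for n,xy,h in(("blue",(.437,.063),.08),("black",(.45,-.083),.09),("purple",(.537,.015),.072)): print(n,lid(P,c,xy,h))
for n,xy in(("dblue",(.435,.2395)),("dwhite",(.647,.086)),("dred",(.429,-.25))): print(n,dish(P,c,xy))
E
```

```text
blue [0.4356 0.0636 0.0789 0.0258]
black [ 0.4494 -0.0814  0.0888  0.0279]
purple [0.5344 0.0163 0.0708 0.0329]
dblue [4.342e-01 2.389e-01 4.110e-02 1.260e-02 1.349e+03]
dwhite [6.473e-01 8.560e-02 4.550e-02 1.240e-02 6.940e+02]
dred [ 4.301e-01 -2.515e-01  3.880e-02  1.240e-02  8.500e+02]
```

>>> {"fn": "servo_tool", "kwargs": {"motion": [[[1,0,-0.05,-0.6,0],[1,0,0,-0.9,0],[1,0,0,-0.9,0],[1,0,0,-0.9,0],[1,0,0,-0.6,0],[1,0,0,-0.38,0],[1,0,0,0,0],[1,0,0,0,0],[0,0,0,0,0],[0,0,0,0,0],[0,0,0,0,0],[0,0,0,0,0],[0,0,0,0,0],[0,0,0,0,0],[0,0,0,0,0],[0,0,0,0,0]]], "newtons": 50}}

```text
t: 3.7
eef_pos: [0.4378, 0.0625, 0.0833]
tool_rot: [0.001, 0.001, 1.0, 0.001]
contact_force: [-0.6, -0.1, 8.4]
gripper_width: 0.582
grasp_force: 50.2
```

>>> {"fn": "servo_tool", "kwargs": {"motion": [[[0,0,0,0.5,0],[0,0,0,0.8,0],[0,0,0,0.8,0],[0,0,0,0.7,0],[0,0,0.4,0,0],[0,0,0.8,0,0],[0,0,0.9,0,0],[0,-0.04,0.9,0,0],[0,0,0.8,0,0],[0,0,0.6,0,0],[0,0,0,0,0],[0,0,0,0,0],[0,0,0,0,0]]]}}

```text
t: 5.0
eef_pos: [0.4352, 0.2368, 0.1942]
tool_rot: [-0.0, 0.002, 1.0, -0.0]
contact_force: [-0.5, -0.2, -0.5]
gripper_width: 0.579
grasp_force: 52.9
```

```bash
python3 - <<'E'
from h import *
o=bot.get_obs(); print(o["t"],o["eef_pos"],o["contact_force"],o["gripper_width"])
p,d,c=cam("wrist"); save("w2",p); np.savez("w2.npz",p=p,d=d,**c)
p2,d2,c2=cam("side"); np.savez("s2.npz",p=p2,d=d2,**c2)
save("w2s",np.hstack([cv2.resize(p,(400,300)),cv2.resize(p2,(400,300))]))
E
```

```text
5.0 [0.43524103 0.23681101 0.19415766] [-0.51423282 -0.23603102 -0.46256452] 0.5794872889547407
```

View pics/w2s.png

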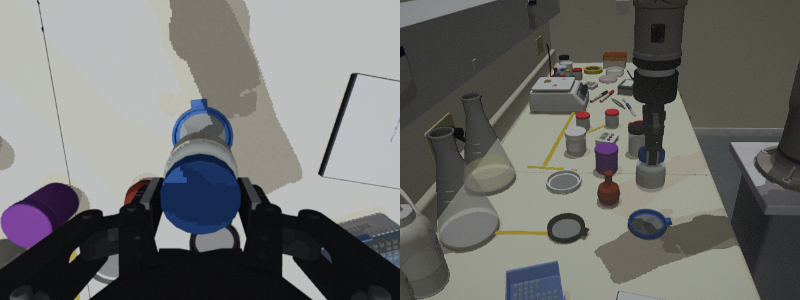

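The left half (wrist) shows the blue jar held upright between the fingers, with the blue dish behind it. The right half (side) shows it hanging in the air.

```bash
python3 - <<'E'
from w import *
c=dict(np.load("w2.npz")); P=cloud(c["d"],c)
hsv=cv2.cvtColor(c["p"],cv2.COLOR_RGB2HSV)
m=(abs(hsv[...,0].astype(int)-112)<12)&(hsv[...,1]>100)&(P[...,2]>.15)&(P[...,2]<.22)
print(np.percentile(P[m][:,2],[5,25,50,75,95]),m.sum())
z=np.percentile(P[m][:,2],75); t=m&(abs(P[...,2]-z)<.004); print(z,fit(P[t][:,:2]),cv2.minEnclosingCircle(P[t][:,:2].astype(np.float32)))
E
```

```text
[0.18450459 0.18929679 0.18977772 0.19019472 0.19080157] 13057
0.190194715729174 [0.43321938 0.23666056 0.0179152 ] ((0.4350753724575043, 0.24190111458301544), 0.031166335567831993)
```

>>> {"fn": "servo_tool", "kwargs": {"motion": [[[0,-0.02,0.05,-0.4,0],[0,0,0,-0.7,0],[0,0,0,-0.7,0],[0,0,0,-0.45,0],[0,0,0,-0.25,0],[0,0,0,-0.12,0],[0,0,0,0,0],[0,0,0,0,0],[0,0,0,0,0]]]}}

```text
t: 6.0
eef_pos: [0.4351, 0.2404, 0.0902]
tool_rot: [0.001, 0.001, 1.0, 0.001]
contact_force: [-0.5, 0.7, -1.5]
gripper_width: 0.582
grasp_force: 52.9
```

>>> {"fn": "servo_tool", "kwargs": {"motion": [[[0,0,0,-0.04,0],[0,0,0,-0.03,0],[0,0,0,0,0],[0,0,0,0,0]]]}}

```text
t: 6.4
eef_pos: [0.4351, 0.2404, 0.0874]
tool_rot: [0.001, 0.001, 1.0, 0.001]
contact_force: [-1.1, -1.5, 6.7]
gripper_width: 0.58
grasp_force: 53.7
```

>>> {"fn": "servo_tool", "kwargs": {"motion": [[[1,0,0,0,0],[1,0,0,0,0],[1,0,0,0,0],[1,0,0,0,0],[1,0,0,0.3,0],[1,0,0,0.8,0],[1,0,0,1,0],[1,0,0,1,0],[1,0,0,1,0],[1,0.03,-0.6,0,0],[1,0.04,-0.9,0,0],[1,0.04,-0.9,0,0],[1,0.04,-0.9,0,0],[1,0.04,-0.9,0,0],[1,0.04,-0.9,0,0],[1,0.04,-0.9,0,0],[1,0.04,-0.9,0,0],[1,0.04,-0.85,0,0],[1,0,-0.3,0,0]]]}}

```text
t: 8.3
eef_pos: [0.4481, -0.0856, 0.2515]
tool_rot: [0.001, 0.003, 1.0, -0.0]
contact_force: [-0.8, 0.6, -0.2]
gripper_width: 1.002
grasp_force: 0.0
```

>>> {"fn": "servo_tool", "kwargs": {"motion": [[[1,0,0,0,0],[1,0,0,0,0]]]}}

```text
t: 8.5
eef_pos: [0.4484, -0.0814, 0.2509]
tool_rot: [0.0, 0.001, 1.0, 0.0]
contact_force: [-0.3, 1.1, 0.3]
gripper_width: 1.0
grasp_force: 0.0
```

```bash
python3 - <<'E'
from w import *
p,d,c=cam("wrist"); save("w3",p); np.savez("w3.npz",p=p,d=d,**c); P=cloud(d,c)
for n,xy,h in(("black",(.45,-.083),.09),("white",(.637,-.085),.072),("redB",(.533,-.272),.055),("redA",(.635,-.247),.055)):
    try: print(n,lid(P,c,xy,h))
    except Exception as e: print(n,"no")
print("dred",dish(P,c,(.43,-.25)))
p,d,c=cam("side"); np.savez("s3.npz",p=p,d=d,**c); P=cloud(d,c)
print("blue",lid(P,c,(.435,.24),.084)); print(bot.get_obs()["eef_pos"])
E
```

```text
black [ 0.4495 -0.0834  0.0889  0.0274]
white [ 0.6191 -0.0843  0.0707  0.0309]
redB [ 0.5323 -0.271   0.0538  0.0258]
redA no
dred [ 4.301e-01 -2.496e-01  3.710e-02  1.250e-02  1.235e+03]
blue [0.4355 0.2443 0.0854 0.0265]
[ 0.44851785 -0.08066583  0.25066243]
```

>>> {"fn": "servo_tool", "kwargs": {"motion": [[[1,0.02,-0.04,-0.6,0],[1,0,0,-0.9,0],[1,0,0,-0.9,0],[1,0,0,-0.9,0],[1,0,0,-0.4,0],[1,0,0,-0.25,0],[1,0,0,0,0],[1,0,0,0,0],[0,0,0,0,0],[0,0,0,0,0],[0,0,0,0,0],[0,0,0,0,0],[0,0,0,0,0],[0,0,0,0,0],[0,0,0,0,0]]], "newtons": 50}}

```text
t: 10.1
eef_pos: [0.45, -0.0835, 0.0937]
tool_rot: [0.001, 0.001, 1.0, 0.0]
contact_force: [-2.0, 0.8, 10.3]
gripper_width: 0.616
grasp_force: 50.6
```

>>> {"fn": "servo_tool", "kwargs": {"motion": [[[0,0,0,0.5,0],[0,0,0,1,0],[0,0,0,1,0],[0,0,0,1,0],[0,0.38,0.8,0,0],[0,0.38,0.8,0,0],[0,0.38,0.8,0,0],[0,0.38,0.8,0,0],[0,0.38,0.8,0,0],[0,0.38,0.8,0,0],[0,0.38,0.8,0,0],[0,0.38,0.8,0,0],[0,0.38,0.8,0,0],[0,0.38,0.8,0,0],[0,0.25,0.55,0,0],[0,0,0,0,0],[0,0,0,0,0],[0,0,0,0,0],[0,0,0,0,0]]]}}

```text
t: 12.0
eef_pos: [0.6112, 0.2569, 0.2328]
tool_rot: [0.0, 0.002, 1.0, -0.0]
contact_force: [0.8, -0.1, -1.1]
gripper_width: 0.62
grasp_force: 53.4
```

```bash
python3 - <<'E'
from w import *
p,d,c=cam("wrist"); save("w4",p); P=cloud(d,c); print(bot.get_obs()["eef_pos"])
m=(P[...,2]>.19)&(P[...,2]<.25)&(np.hypot(P[...,0]-.612,P[...,1]-.26)<.024); print(np.percentile(P[m][:,2],[5,25,50,75,95]),m.sum())
print("blue",lid(P,c,(.435,.24),.084),"bulb",lid(P,c,(.525,.154),.084)); print("dblue",dish(P,c,(.4343,.239)))
E
```

```text
[0.61120146 0.25718041 0.2328138 ]
[0.22681176 0.22742398 0.22783141 0.22823661 0.22902977] 11081
blue [0.4224 0.2411 0.0827 0.0179] bulb [0.5248 0.1563 0.0828 0.0102]
dblue [4.357e-01 2.396e-01 4.060e-02 1.290e-02 9.660e+02]
```

View pics/w4.png

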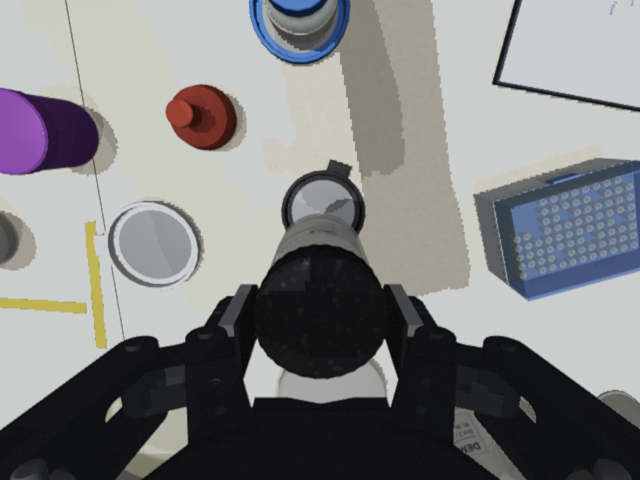

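The blue jar stands in its dish at (300,20). The black jar is held upright at (320,305) over the black dish at (323,207).

>>> {"fn": "servo_tool", "kwargs": {"motion": [[[0,0.02,0.05,-0.5,0],[0,0,0,-1,0],[0,0,0,-0.9,0],[0,0,0,-0.5,0],[0,0,0,-0.3,0],[0,0,0,-0.15,0],[0,0,0,0,0],[0,0,0,0,0],[0,0,0,0,0]]]}}

```text
t: 12.95
eef_pos: [0.6127, 0.2607, 0.0996]
tool_rot: [0.001, 0.001, 1.0, 0.0]
contact_force: [-0.1, 0.6, 0.1]
gripper_width: 0.62
grasp_force: 53.6
```

>>> {"fn": "servo_tool", "kwargs": {"motion": [[[0,0,0,-0.03,0],[0,0,0,-0.02,0],[0,0,0,0,0],[0,0,0,0,0]]]}}

```text
t: 13.35
eef_pos: [0.6126, 0.2607, 0.0978]
tool_rot: [0.001, 0.001, 1.0, 0.0]
contact_force: [-1.6, -1.2, 6.3]
gripper_width: 0.618
grasp_force: 54.1
```

>>> {"fn": "servo_tool", "kwargs": {"motion": [[[1,0,0,0,0],[1,0,0,0,0],[1,0,0,0,0],[1,0,0,0,0],[1,0,0,0.3,0],[1,0,0,0.8,0],[1,0,0,1,0],[1,0,0,1,0],[1,0,0,0.9,0],[1,0.06,-0.86,0,0],[1,0.06,-0.86,0,0],[1,0.06,-0.86,0,0],[1,0.06,-0.86,0,0],[1,0.06,-0.86,0,0],[1,0.06,-0.86,0,0],[1,0.06,-0.86,0,0],[1,0.06,-0.86,0,0],[1,0.06,-0.86,0,0],[1,0.06,-0.86,0,0],[1,0,0,0,0]]]}}

```text
t: 15.35
eef_pos: [0.6354, -0.0909, 0.258]
tool_rot: [0.001, 0.005, 1.0, -0.002]
contact_force: [0.5, 0.1, -0.2]
gripper_width: 1.002
grasp_force: 0.0
```

>>> {"fn": "servo_tool", "kwargs": {"motion": [[[1,0,0,0,0],[1,0,0,0,0]]]}}

```text
t: 15.55
eef_pos: [0.6363, -0.0821, 0.2568]
tool_rot: [0.0, 0.0, 1.0, 0.0]
contact_force: [-0.8, -0.1, 0.5]
gripper_width: 0.997
grasp_force: 0.0
```

```bash
python3 - <<'E'
from w import *
print(bot.get_obs()["eef_pos"])
p,d,c=cam("wrist"); save("w5",p); P=cloud(d,c)
for n,xy,h in(("white",(.637,-.085),.072),("redA",(.635,-.247),.055)): print(n,lid(P,c,xy,h))
p,d,c=cam("side"); P=cloud(d,c); print("black",lid(P,c,(.613,.26),.095),"bulb",lid(P,c,(.525,.154),.085))
E
```

```text
[ 0.6362625  -0.08207872  0.2568097 ]
white [ 0.6355 -0.0847  0.0709  0.0327]
redA [ 0.6339 -0.2441  0.0539  0.0255]
black [0.6134 0.2647 0.0953 0.0278] bulb [0.5251 0.1576 0.0854 0.011 ]
```

>>> {"fn": "servo_tool", "kwargs": {"motion": [[[1,0,-0.06,-0.6,0],[1,0,0,-0.9,0],[1,0,0,-0.9,0],[1,0,0,-0.9,0],[1,0,0,-0.7,0],[1,0,0,-0.35,0],[1,0,0,-0.2,0],[1,0,0,0,0],[1,0,0,0,0],[0,0,0,0,0],[0,0,0,0,0],[0,0,0,0,0],[0,0,0,0,0],[0,0,0,0,0],[0,0,0,0,0]]], "newtons": 50}}

```text
t: 17.15
eef_pos: [0.637, -0.0858, 0.0763]
tool_rot: [0.001, 0.001, 1.0, 0.0]
contact_force: [-1.9, 0.9, 6.0]
gripper_width: 0.739
grasp_force: 53.7
```

>>> {"fn": "servo_tool", "kwargs": {"motion": [[[0,0,0,0.5,0],[0,0,0,0.8,0],[0,0,0,0.8,0],[0,0,0,0.4,0],[0,0.04,0.5,0,0],[0,0.05,0.8,0,0],[0,0.05,0.9,0,0],[0,0.05,0.9,0,0],[0,0.05,0.8,0,0],[0,0,0.4,0,0],[0,0,0,0,0],[0,0,0,0,0],[0,0,0,0,0],[0,0,0,0,0]]]}}

```text
t: 18.55
eef_pos: [0.6457, 0.0836, 0.1747]
tool_rot: [0.0, 0.002, 1.0, -0.0]
contact_force: [0.5, -0.7, -0.6]
gripper_width: 0.74
grasp_force: 55.3
```

```bash
python3 - <<'E'
from w import *
p,d,c=cam("wrist"); save("w6",p); P=cloud(d,c); print(bot.get_obs()["eef_pos"])
m=(P[...,2]>.14)&(P[...,2]<.2)&(np.hypot(P[...,0]-.647,P[...,1]-.086)<.028); print(np.percentile(P[m][:,2],[5,25,50,75,95]),m.sum())
p2,d2,c2=cam("side")
save("w6s",np.hstack([cv2.resize(p,(400,300)),cv2.resize(p2,(400,300))]))
E
```

```text
[0.64574647 0.0840988  0.17464425]
[0.16827871 0.16881607 0.1691952  0.1695727  0.17011033] 14345
```

View pics/w6s.png

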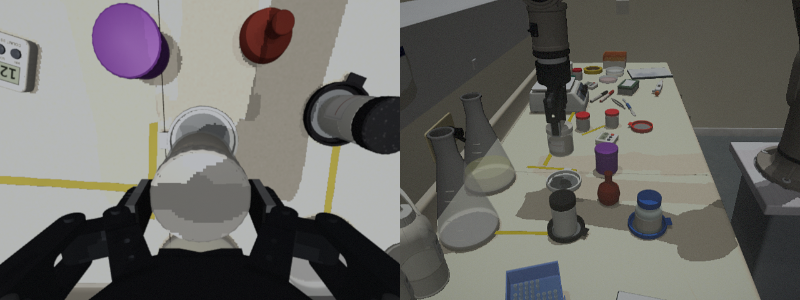

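The wrist half shows the white jar held upright over its dish at (200,130). The side half shows the blue and black jars standing in their dishes at (648,215) and (565,215).

>>> {"fn": "servo_tool", "kwargs": {"motion": [[[0,0.03,0.03,-0.4,0],[0,0,0,-0.7,0],[0,0,0,-0.6,0],[0,0,0,-0.4,0],[0,0,0,-0.15,0],[0,0,0,-0.12,0],[0,0,0,0,0],[0,0,0,0,0],[0,0,0,0,0]]]}}

```text
t: 19.55
eef_pos: [0.6475, 0.0873, 0.0804]
tool_rot: [0.001, 0.001, 1.0, 0.0]
contact_force: [0.2, 0.4, 0.8]
gripper_width: 0.738
grasp_force: 55.7
```

>>> {"fn": "servo_tool", "kwargs": {"motion": [[[0,0,0,-0.03,0],[0,0,0,0,0],[0,0,0,0,0]]]}}

```text
t: 19.85
eef_pos: [0.6476, 0.0873, 0.0803]
tool_rot: [0.001, 0.001, 1.0, 0.0]
contact_force: [-2.7, -0.4, 10.2]
gripper_width: 0.735
grasp_force: 56.7
```

>>> {"fn": "servo_tool", "kwargs": {"motion": [[[1,0,0,0,0],[1,0,0,0,0],[1,0,0,0,0],[1,0,0,0,0],[1,0,0,0.3,0],[1,0,0,0.8,0],[1,0,0,1,0],[1,0,0,1,0],[1,0,0,0.9,0],[1,-0.03,-0.83,0,0],[1,-0.03,-0.83,0,0],[1,-0.03,-0.83,0,0],[1,-0.03,-0.83,0,0],[1,-0.03,-0.83,0,0],[1,-0.03,-0.83,0,0],[1,-0.03,-0.83,0,0],[1,-0.03,-0.83,0,0],[1,-0.03,-0.83,0,0],[1,-0.03,-0.83,0,0],[1,0,0,0,0]]]}}

```text
t: 21.85
eef_pos: [0.6328, -0.2518, 0.2399]
tool_rot: [0.0, 0.005, 1.0, -0.002]
contact_force: [-0.7, -0.2, 0.8]
gripper_width: 1.003
grasp_force: 0.0
```

>>> {"fn": "servo_tool", "kwargs": {"motion": [[[1,0,0,0,0],[1,0,0,0,0]]]}}

```text
t: 22.05
eef_pos: [0.6353, -0.2433, 0.2388]
tool_rot: [0.0, 0.0, 1.0, 0.0]
contact_force: [0.5, 1.5, -0.3]
gripper_width: 1.001
grasp_force: 0.0
```

```bash
python3 - <<'E'
from w import *
print(bot.get_obs()["eef_pos"])
p,d,c=cam("wrist"); save("w7",p); P=cloud(d,c)
for n,xy,h in(("redA",(.635,-.2455),.055),("redB",(.533,-.272),.055)): print(n,lid(P,c,xy,h))
print("dred",dish(P,c,(.43,-.25)))
p,d,c=cam("side"); P=cloud(d,c); print("white",lid(P,c,(.647,.0858),.077))
E
```

```text
[ 0.63528149 -0.2433256   0.23879429]
redA [ 0.6338 -0.2459  0.0539  0.0254]
redB [ 0.5342 -0.2731  0.0539  0.0253]
dred [ 4.376e-01 -2.524e-01  3.210e-02  1.240e-02  7.980e+02]
white [0.6474 0.0925 0.0775 0.0339]
```

View pics/w7.png

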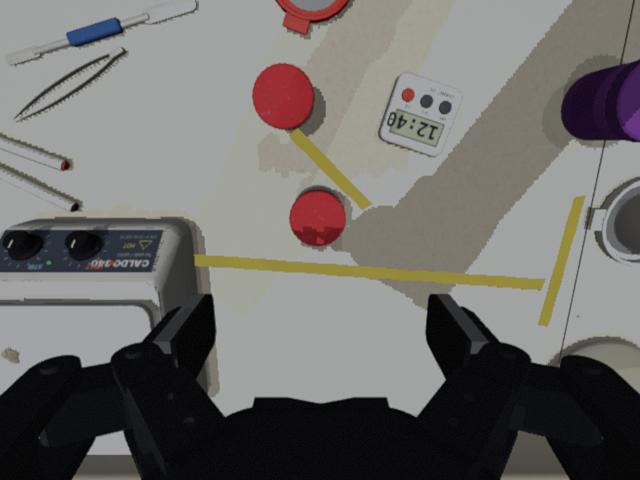

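The wrist view shows redA's lid at (318,217), redB's lid at (284,96) and the timer at (420,112). The hot plate is at lower left, clear of the fingers.

>>> {"fn": "servo_tool", "kwargs": {"motion": [[[1,-0.02,-0.06,-0.6,0],[1,0,0,-0.9,0],[1,0,0,-0.9,0],[1,0,0,-0.9,0],[1,0,0,-0.7,0],[1,0,0,-0.35,0],[1,0,0,-0.2,0],[1,0,0,0,0],[1,0,0,0,0],[0,0,0,0,0],[0,0,0,0,0],[0,0,0,0,0],[0,0,0,0,0],[0,0,0,0,0],[0,0,0,0,0],[0,0,0,0,0]]], "newtons": 50}}

```text
t: 23.75
eef_pos: [0.6347, -0.2474, 0.0579]
tool_rot: [0.001, 0.001, 1.0, -0.0]
contact_force: [-0.9, 1.3, 5.9]
gripper_width: 0.569
grasp_force: 51.1
```

>>> {"fn": "servo_tool", "kwargs": {"motion": [[[0,0,0,0.5,0],[0,0,0,1,0],[0,0,0,1,0],[0,0,0,0.8,0],[0,-0.4,0,0,0],[0,-0.8,-0.02,0,0],[0,-0.9,-0.02,0,0],[0,-0.9,0,0,0],[0,-0.9,0,0,0],[0,-0.8,0,0,0],[0,-0.4,0,0,0],[0,0,0,0,0],[0,0,0,0,0],[0,0,0,0,0],[0,0,0,0,0]]]}}

```text
t: 25.25
eef_pos: [0.4312, -0.2487, 0.1886]
tool_rot: [0.0, 0.0, 1.0, -0.0]
contact_force: [-0.0, -0.0, -1.4]
gripper_width: 0.569
grasp_force: 51.7
```

```bash
python3 - <<'E'
from w import *
p,d,c=cam("wrist"); save("w8",p); P=cloud(d,c); print(bot.get_obs()["eef_pos"])
m=(P[...,2]>.15)&(P[...,2]<.22)&(np.hypot(P[...,0]-.43,P[...,1]+.25)<.022); print(np.percentile(P[m][:,2],[5,50,95]),m.sum())
print("dred",dish(P,c,(.43,-.25)))
E
```

```text
[ 0.43097842 -0.24865478  0.188454  ]
[0.18337652 0.18455524 0.1854859 ] 9513
dred [ 4.288e-01 -2.501e-01  3.650e-02  1.280e-02  9.370e+02]
```

View pics/w8.png

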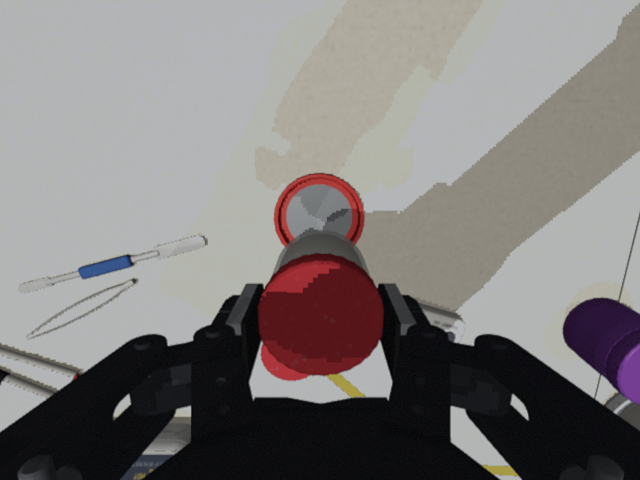

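The red jar is held upright at (320,312), above the red dish at (318,215).

>>> {"fn": "servo_tool", "kwargs": {"motion": [[[0,-0.03,-0.02,-0.5,0],[0,0,0,-0.9,0],[0,0,0,-0.8,0],[0,0,0,-0.5,0],[0,0,0,-0.3,0],[0,0,0,-0.15,0],[0,0,0,0,0],[0,0,0,0,0],[0,0,0,0,0]]]}}

```text
t: 26.2
eef_pos: [0.4296, -0.2498, 0.0631]
tool_rot: [0.001, 0.001, 1.0, -0.0]
contact_force: [0.7, -0.4, -0.5]
gripper_width: 0.569
grasp_force: 51.8
```

>>> {"fn": "servo_tool", "kwargs": {"motion": [[[0,0,0,-0.03,0],[0,0,0,-0.01,0],[0,0,0,0,0],[0,0,0,0,0]]]}}

```text
t: 26.6
eef_pos: [0.4295, -0.2497, 0.0618]
tool_rot: [0.001, 0.001, 1.0, 0.0]
contact_force: [-2.1, 1.4, 8.4]
gripper_width: 0.565
grasp_force: 52.6
```

>>> {"fn": "servo_tool", "kwargs": {"motion": [[[1,0,0,0,0],[1,0,0,0,0],[1,0,0,0,0],[1,0,0,0,0],[1,0,0,0.3,0],[1,0,0,0.8,0],[1,0,0,1,0],[1,0,0,1,0],[1,0,0,1,0],[1,0,0,1,0],[1,0.1,0.8,0,0],[1,0.1,0.8,0,0],[1,0.1,0.8,0,0],[1,0.1,0.8,0,0],[1,0.1,0.8,0,0],[1,0.1,0.8,0,0],[1,0.1,0.8,0,0],[1,0,0,0,0],[1,0,0,0,0],[1,0,0,0,0]]]}}

```text
t: 28.6
eef_pos: [0.4566, -0.0267, 0.2652]
tool_rot: [0.0, 0.002, 1.0, -0.0]
contact_force: [-0.2, -1.2, -1.2]
gripper_width: 1.0
grasp_force: 0.0
```

```bash
python3 - <<'E'
from w import *
I=[]
for n in("scene","side","wrist"):
    p,d,c=cam(n); P=cloud(d,c); I.append(cv2.resize(p,(400,300)))
    for k,xy,h in(("blue",(.4345,.239),.084),("black",(.612,.259),.094),("white",(.647,.086),.076),("red",(.43,-.25),.059),("bulb",(.525,.155),.083),("purple",(.536,.015),.072),("redB",(.533,-.272),.055)):
        try: print(n,k,lid(P,c,xy,h))
        except Exception: print(n,k,"no")
    for k,xy in(("dwhite",(.647,.086)),("timer",(.545,-.15))): print(k,dish(P,c,xy))
save("f",np.vstack([np.hstack(I[:2]),np.hstack([I[2],I[2]*0])]))
E
```

```text
scene blue [0.4315 0.2379 0.083  0.0268]
scene black [0.6098 0.2569 0.0931 0.0278]
scene white [0.6431 0.0845 0.0749 0.0329]
scene red [ 0.4261 -0.2501  0.0574  0.0264]
scene bulb [0.5223 0.1533 0.0824 0.0123]
scene purple [0.5333 0.0129 0.0707 0.0329]
scene redB [ 0.5299 -0.2738  0.0535  0.026 ]
dwhite [6.568e-01 8.930e-02 4.260e-02 1.280e-02 2.000e+02]
timer [ 5.419e-01 -1.518e-01  2.580e-02  1.590e-02  7.160e+02]
side blue [0.4354 0.2444 0.0855 0.0265]
side black [0.6135 0.264  0.0952 0.0277]
side white [0.6474 0.0919 0.0774 0.0343]
side red [ 0.4312 -0.2455  0.0608  0.0292]
side bulb [0.5254 0.1558 0.0852 0.0104]
side purple [0.5377 0.0199 0.0736 0.034 ]
side redB [ 0.5349 -0.2687  0.0569  0.0277]
dwhite [6.483e-01 8.460e-02 4.370e-02 1.460e-02 4.410e+02]
timer [ 5.476e-01 -1.512e-01  3.250e-02  1.560e-02  9.600e+01]
wrist blue [0.4332 0.2388 0.0829 0.026 ]
wrist black [0.6064 0.2605 0.0928 0.0265]
wrist white [0.6377 0.076  0.0747 0.0299]
wrist red [ 0.4291 -0.2472  0.0579  0.0259]
wrist bulb [0.5234 0.1537 0.0828 0.0105]
wrist purple [0.5348 0.0152 0.0708 0.0327]
wrist redB [ 0.5327 -0.2705  0.0538  0.0258]
dwhite [6.474e-01 7.920e-02 3.980e-02 1.240e-02 6.970e+02]
timer [ 5.423e-01 -1.485e-01  2.490e-02  1.610e-02  2.299e+03]
```

View pics/f.png

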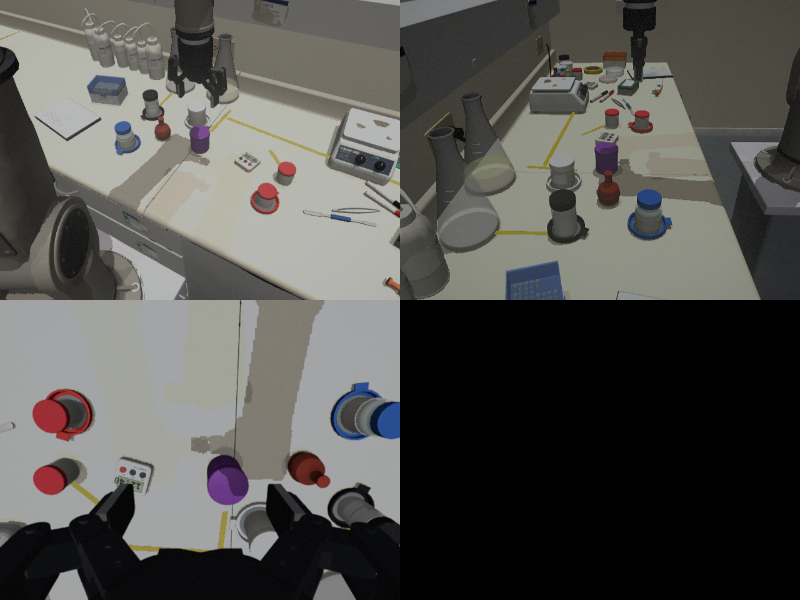

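The four jars stand in their matching dishes, with lid tops at their own height plus 4 mm and centres within about 4 mm of the dish centres. The bulb, timer, purple jar and other red jar read within camera error of where they started. The arm is clear of everything.

```bash
python3 -c "
from station import bot
print(bot.hand_in())"
```

```text
the job is handed in; nothing more can be done
None
```

The white, red, black and blue jars are each standing upright and flat in the dish of their lid colour, the bulb and timer were left where they were, and the job was handed in at about 29 s of the 99 s allowed.

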